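Close the V-slicer before it goes back in the drawer

ROBOT

A 6-joint arm with a two-finger parallel gripper is mounted at the origin on the work surface. World frame = base frame: x ahead of the robot, y to its left, z up, the work surface at z = 0. Lengths are in m, angles in rad, forces in N, time in s.
With the tool pointing down it reaches from about 0.25 to 0.85 m from the base axis. Payload 12.5 kg.
Tool frame: the origin (TCP) lies at the very end of the fingers, on their centre line; the grasp point (between the pads) lies 19 mm behind it (hold_point_z is the distance from the TCP to the grasp point, in m); z points along the fingers, x is the direction in which the jaws open and shut, and the axes are right-handed (so a half turn about z gives the same grasp; the last joint's range is limited). The gripper opens to 93 mm and grips with 3 to 60 N. Pads are 15 mm wide; open, the fingers measure 128 mm over their backs; the gripper's body (75 mm by 188 mm) begins 65 mm behind the grasp point.
Start: joints at [-1.358, 0.351, 1.652, -0, 1.139, -0.085], TCP at [0.161, -0.526, 0.219] pointing down, gripper open.
Joint ranges: [-2.75, 2.75], [-0.79, 2.1], [0.01, 2.65], [-1.57, 4.71], [0.07, 3.14], [-2.87, 2.87]. Speed limits (rad/s): [2.22, 2.22, 2.79, 3.14, 3.14, 3.14].

INTERFACE

Orientations are given as [roll, pitch, yaw] about the fixed x, y, z axes, in that order (R = Rz(yaw) Ry(pitch) Rx(roll)).
In Python, from cell import * gives the robot as it stands. Calls block until the motion is done:
- move_pose(position, orientation): joint-space move of the TCP to a pose.
- line_to(position, ori=None, feed=0.15, max_force=None): straight line of the TCP; ori=None keeps the orientation; feed is the mean speed in m/s. With max_force (N) it stops when the force on the tool has changed by that much, and returns True; else False.
- movej(angles): joint-space move.
- open_gripper() and clamp(grip_force=None): open the fingers fully, or close them until they stop; grip_force is the grip in N (None keeps the last).
- sleep(seconds).
- solve_ik(position, orientation): joint angles nearest the present ones, or None.
- sense(): the state.
- read_camera(name): name is "scene" or "side" or "wrist"; returns the picture (400x640x3 uint8, red, green, blue); there is no depth.
- calibration(name): a dict with "fx", "fy", "cx", "cy" (pixels), "xyz" and "attitude" of the camera in the world. Camera axes: x right, y down, z forward; pixel columns grow to the right and rows downward; lengths in m; the calibration is good to about 2 mm. The wrist camera is an equidistant fisheye: a pixel r from the principal point sees the ray r / f radians off the axis. A picture is of the moment at which its call begins: read the wrist's pose just before it. calibration takes no time and is no camera call; for the wrist camera it gives the pose at the moment of the call.
A pose or a line that the arm cannot do raises Unreachable and nothing moves.
- hand_in(): hands the job in, once; it reports no verdict.
The state is a dict: "clock": time; "qpos": joint angles; "joint_vel": joint speeds; "joint_torque": joint torques, N m; "eef_pos": TCP position; "orientation": TCP orientation; "force": force on the tool from outside, world axes, zero at the start; "wrist_torque": the same for the moment, N m; "width": opening from 0.0 (shut) to 1.0 (fully open).
Only numpy, scipy, OpenCV 4.12 (cv2) and the standard library are available. Lean on these libraries where they do the work, as an engineer would, in place of code of your own. Each camera call takes 0.05 s, during which the arm holds its last target.

TASK

Make the vegetable slicer on the worktop safe to put away: press its orange spring lock pad well down with a fingertip and, holding it down, push the green insert along the frame by its thumb rib, all the way home to the V blade. Then take the hand away, so that the lock springs back up and locks the insert there. Leave the slicer where it lies on the worktop and do not disturb the things beside it; nothing is to be gripped or picked up.

Things in the scene. Friction and masses are not known exactly. Their poses are not given: they have to be found in the camera images.
- slicer: V-slicer: white frame 369 x 134 mm, 1.0-1.6 kg, loose on four rubber feet. Origin: centre of its underside, on the worktop; x runs along the frame from the handle bar (x -188 to -162 mm) to the blade, z up. In order along x, on the middle line: orange lock pad, upright rib of the green insert, insert, steel V blade (point at x = 101). Side rails' tops at 40 mm, as the handle bar's; 110 mm clear between rails.
- lock_pad (a point): centre of the top face of the orange lock pad, 42 x 42 mm, 36 mm above the worktop when up, at x = -133 mm on the slicer's middle line; axes as the slicer's. It goes straight down when pressed. The white deck on both sides of it is 18 mm above the worktop.
- lock (a joint): how far the pad is pressed, m: 0 = up (springs back), 0.012 = on its solid stop (pad top 24 mm above the worktop). Spring: 2 N to start, 6 N at the stop. A bar under the insert (top 11 mm below the pad's) ties the pad to a nib that stands in a window of the insert and blocks it; it clears when 6 mm down. After 6 mm of travel the insert keeps the nib down by itself, till it rises in the second window at home.
- rib (a point): point on the back face (towards the lock pad) of the insert's thumb rib, on the middle line, 41 mm above the worktop; axes as the slicer's. Push this face along the slicer's +x. The rib is an upright wall 70 mm wide, 10 mm thick; the face spans 26 to 50 mm above the worktop. At the start it is 4 mm beyond the pad's edge and 54 mm from the handle bar. The plate ahead of it has its top at 32 mm.
- insert (a joint): travel of the green insert along the slicer's +x, m: -0.002 to 0.002 at the start, locked there with 3 mm of play each way of 0; 0.032 = home, its V nose at the blade; solid stop at 0.033. It slides with about 1.5 to 3 N and stays where it is left.
- guard: white hat-shaped finger guard, brim 92 mm across, 64 mm high, loose, beside the slicer; origin: centre of its underside. To be left alone.
- shaker: glass salt shaker with a steel top, 42 mm across, 85 mm high, loose; origin: centre of its underside. To be left alone.
- spice_jar: amber spice jar with a black cap, 48 mm across, 90 mm high, loose; origin: centre of its underside. To be left alone.
- mug: blue mug, 82 mm across, 92 mm high, handle on its +y side, loose; origin: centre of its underside. To be left alone.

How it is judged:
By the outcome, as a careful person would: the job done as asked, in the order asked, and still so for the second after the job is handed in, with the robot touching nothing.
It also fails if it takes over 40 s, if anything falls off the work surface, if the arm or the gripper's body presses on something with over 40 N, if the wrist force passes 120 N, or if a joint passes its speed limit or range.

## Working session

There is one attempt and no reset: what is moved stays moved. The work goes in short steps, each a Python script; the robot and the scene stay as the last script left them, time stands still between calls to the robot, and variables do not carry over. Pictures are saved under pics/ and viewed, and the job is handed in when it is done.

```bash
ls; mkdir -p pics; python3 - <<'E'
from cell import *
import cv2
for n in ["scene","side","wrist"]:
    c=calibration(n); print(n,c)
    cv2.imwrite(f"pics/a_{n}.png",read_camera(n)[:,:,::-1])
s=sense();print(s["clock"],s["eef_pos"],s["orientation"],s["width"],s["force"])
E
```

```text
pics
scene {'fx': 480.2536481151628, 'fy': 480.2536481151628, 'cx': 326.52187908444046, 'cy': 191.47207150054015, 'xyz': array([1.1347476 , 0.2750622 , 0.93995954]), 'attitude': array([-2.57649684,  0.00909705,  1.97383268])}
side {'fx': 427.8069550129034, 'fy': 427.8069550129034, 'cx': 324.40760184720295, 'cy': 201.22601446956585, 'xyz': array([0.62007041, 0.67125323, 0.6586409 ]), 'attitude': array([-2.31862705,  0.00942834,  3.13073717])}
wrist {'fx': 309.70691628693146, 'fy': 309.70691628693146, 'cx': 322.1236239560072, 'cy': 203.04658646046806, 'xyz': array([ 0.24245289, -0.50122798,  0.38351625]), 'attitude': array([ 2.83672354e+00,  1.40841717e-03, -1.27324716e+00])}
0.15 [ 0.16132989 -0.52552251  0.21822036] [-3.14152114e+00  9.11646502e-04 -1.27299806e+00] 1.0019663238326308 [ 0.05731004 -0.12208899 -0.78779661]
```

View pics/a_scene.png

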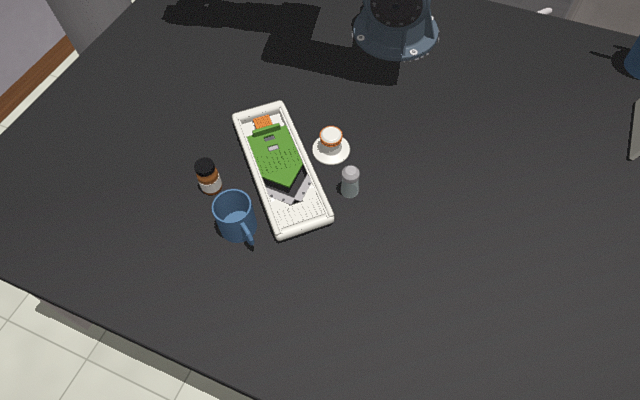

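View pics/a_side.png

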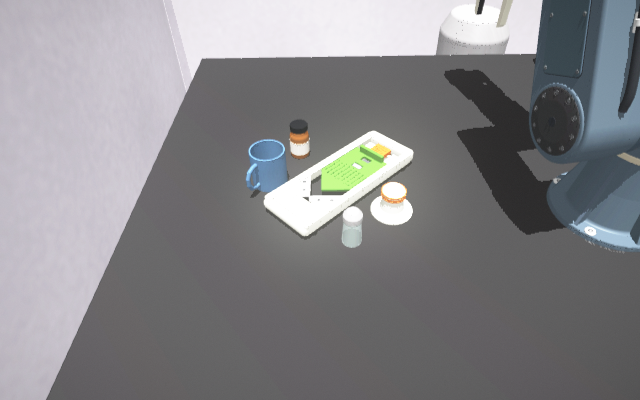

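```bash
cat > h.py <<'E'
import numpy as np, cv2
from scipy.spatial.transform import Rotation as R
def ray(c,uv,fish=False):
    uv=np.asarray(uv,float).reshape(-1,2)
    x=(uv[:,0]-c["cx"])/c["fx"]; y=(uv[:,1]-c["cy"])/c["fy"]
    if fish:
        r=np.hypot(x,y)+1e-12; d=np.c_[np.sin(r)*x/r,np.sin(r)*y/r,np.cos(r)]
    else: d=np.c_[x,y,np.ones_like(x)]
    return R.from_euler("xyz",c["attitude"]).apply(d)
def onplane(c,uv,z,fish=False):
    d=ray(c,uv,fish); p=np.asarray(c["xyz"]); return p+d*((z-p[2])/d[:,2])[:,None]
def mask(img,lo,hi):
    return cv2.inRange(cv2.cvtColor(img,cv2.COLOR_RGB2HSV),lo,hi)
def big(m):
    cs,_=cv2.findContours(m,cv2.RETR_EXTERNAL,cv2.CHAIN_APPROX_NONE)
    return max(cs,key=cv2.contourArea)
E
python3 - <<'E'
from cell import *
from h import *
for n in ["scene","side"]:
    im=cv2.imread(f"pics/a_{n}.png")[:,:,::-1]; c=calibration(n)
    for nm,lo,hi,z in [("orange",(8,150,150),(20,255,255),.036),("green",(35,80,50),(75,255,255),.032)]:
        m=mask(im,lo,hi); k=big(m)[:,0]; print(n,nm,len(k),k.mean(0),onplane(c,k.mean(0),z))
c=calibration("scene")
print(onplane(c,[[235,115],[283,101],[277,238],[332,219]],.03))
E
```

```text
scene orange 48 [262.02083333 121.47916667] [[ 0.48457028 -0.18357766  0.036     ]]
scene green 173 [274.93063584 153.21387283] [[ 0.55713547 -0.11260155  0.032     ]]
side orange 41 [299.07317073 135.95121951] [[ 0.68093559 -0.24754762  0.036     ]]
side green 157 [350.21019108 169.26751592] [[ 0.55706532 -0.11310374  0.032     ]]
[[ 0.48745713 -0.25880165  0.03      ]
 [ 0.39881552 -0.16841249  0.03      ]
 [ 0.75500422 -0.009771    0.03      ]
 [ 0.66754087  0.07974864  0.03      ]]
```

View pics/a_wrist.png

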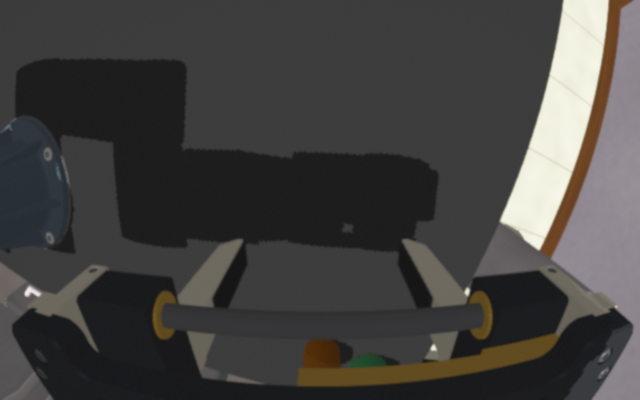

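```bash
python3 - <<'E'
from cell import *
from h import *
clamp(5)
yaw=np.arctan2(.0895+.1586,.2687)  # coarse
ex=np.array([np.cos(yaw),np.sin(yaw)]); ey=np.array([-ex[1],ex[0]])
p=np.array([.577,-.09])-.08*ex-.07*ey
move_pose([p[0],p[1],.22],[np.pi,0,yaw])
sleep(.3)
c=calibration("wrist"); im=read_camera("wrist"); cv2.imwrite("pics/b_wrist.png",im[:,:,::-1])
np.save("b_cal.npy",c,allow_pickle=True)
s=sense();print(yaw,s["clock"],s["eef_pos"],s["orientation"],s["width"],s["force"],s["qpos"])
E
```

```text
0.7455585733784958 3.8417 [ 0.5656199  -0.19598934  0.22005257] [ 3.14149461e+00 -2.29549569e-05  7.44981143e-01] 0.005100824039543263 [ 0.30280653  0.39597167 -0.17791373] [-4.11305896e-01  4.37565031e-01  1.51910103e+00 -1.99428010e-05
  1.18482761e+00 -1.15627953e+00]
```

View pics/b_wrist.png

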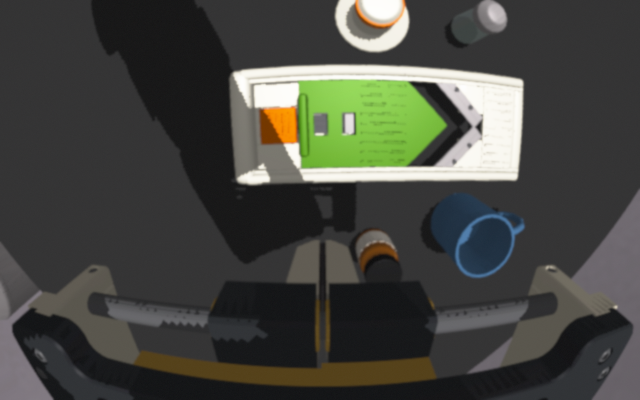

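The wrist picture shows the whole slicer: the orange pad at (279,125), the rib at (304,125), the V at (447,125), and the frame from (232,75) to (522,180). The jar is at (380,260). I'll measure the pose from this.

```bash
cat > meas.py <<'E'
from h import *
def meas(im,c,nm):
    o=big(mask(im,(5,150,120),(22,255,255))*(np.arange(400)<230).astype(np.uint8)[:,None]*(np.arange(640)<340).astype(np.uint8)[None])[:,0]
    return o
E
python3 - <<'E'
from h import *
im=cv2.imread("pics/b_wrist.png")[:,:,::-1].copy(); c=np.load("b_cal.npy",allow_pickle=True).item()
hsv=cv2.cvtColor(im,cv2.COLOR_RGB2HSV)
for u in (255,262,270,279,288,294,298,300,302,304,306,308,310,313,320): print(u,hsv[125,u],hsv[105,u])
g=mask(im,(35,80,40),(80,255,255)); g[200:]=0
o=mask(im,(5,150,120),(22,255,255)); o[200:]=0; o[:60]=0
w=mask(im,(0,0,140),(180,90,255)); 
k=big(o)[:,0]
P=onplane(c,k,.036,True)[:,:2]; r=cv2.minAreaRect(P.astype(np.float32)*1000); print("pad",r)
k=big(g)[:,0]; P=onplane(c,k,.032,True)[:,:2]
# frame from white mask component
a=w.copy(); a[:60]=0; a[190:]=0; a=cv2.morphologyEx(a|g|o,cv2.MORPH_CLOSE,np.ones((25,25)))
k=big(a)[:,0]
for z in (.0,.04):
    r=cv2.minAreaRect((onplane(c,k,z,True)[:,:2]*1000).astype(np.float32)); print("frame",z,r)
# green side edges
gm=g>0; top=[];bot=[]
for u in range(325,400):
    v=np.where(gm[75:175,u])[0]+75; top.append((u,v.min())); bot.append((u,v.max()))
for e in (top,bot):
    Q=onplane(c,e,.032,True)[:,:2]; l=cv2.fitLine(Q.astype(np.float32),cv2.DIST_HUBER,0,.01,.01).ravel(); print("edge",np.arctan2(l[1],l[0])%np.pi,l[2:])
E
python3 -c "
import cv2;im=cv2.imread('pics/b_wrist.png')[60:190,225:345];cv2.imwrite('pics/b_zoom.png',cv2.resize(im,None,fx=4.5,fy=4.5,interpolation=0))"
```

```text
255 [ 24  24 108] [ 23  13 237]
262 [ 14 255 116] [ 26   8 250]
270 [ 14 255 116] [ 26   8 248]
279 [ 17 255 248] [ 21  10 247]
288 [ 17 255 245] [ 20  12 250]
294 [ 17 255 248] [ 19  31 223]
298 [ 39 148  88] [ 46 118 121]
300 [ 46 211 140] [ 46 198 156]
302 [ 46 184 176] [ 46 170 187]
304 [ 46 170 189] [ 46 160 193]
306 [ 46 181 156] [ 46 185 142]
308 [ 46 176 148] [ 46 166 172]
310 [ 46 167 189] [ 46 161 200]
313 [ 48 132 160] [ 46 160 201]
320 [135   9 113] [ 46 158 204]
pad ((486.22503662109375, -180.21563720703125), (38.45477294921875, 39.86177062988281), 44.341026306152344)
frame 0.0 ((583.9070434570312, -88.35142517089844), (398.57098388671875, 148.5139617919922), 44.07022476196289)
frame 0.04 ((576.139892578125, -93.13534545898438), (357.19915771484375, 133.09817504882812), 44.07022476196289)
edge 0.7657961 [ 0.5199657  -0.07889292]
edge 0.75839204 [ 0.60185575 -0.13835527]
```

View pics/b_zoom.png

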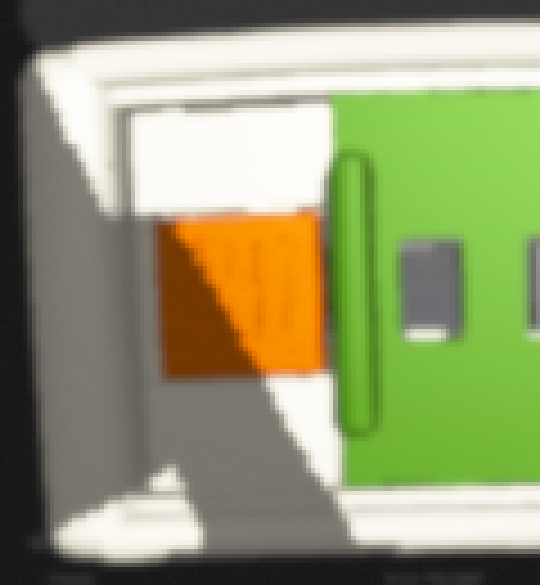

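```bash
cat > m2.py <<'E'
from h import *
def rep(im,c,z_pad=.036,yaw=.766):
    o=mask(im,(5,150,60),(22,255,255)); o[200:]=0; o[:60]=0; o[:,:200]=0; o[:,340:]=0
    k=big(o)[:,0].astype(float)
    r=cv2.minAreaRect((onplane(c,k,z_pad,True)[:,:2]*1000).astype(np.float32)); print("pad",r)
    return r
E
python3 - <<'E'
from h import *; from m2 import rep
im=cv2.imread("pics/b_wrist.png")[:,:,::-1].copy(); c=np.load("b_cal.npy",allow_pickle=True).item()
r=rep(im,c)
yaw=.766; ex=np.array([np.cos(yaw),np.sin(yaw)]); ey=np.array([-ex[1],ex[0]])
def loc(uv,z): 
    d=onplane(c,uv,z,True)[:,:2]*1000-np.array(r[0]); return np.round(np.c_[d@ex-133,d@ey],1)
# zoom px -> image
Z=lambda *a:np.array(a)/4.5+[225,60]-.5
print("pad L/R edges",loc(Z([161,300],[325,300]),.036))
print("pad up/dn",loc(Z([240,216],[240,376]),.036))
print("rib top back/front",loc(Z([331,290],[376,290]),.050),"rib back z26-32",loc(Z([331,290]),.03))
print("rib top ends",loc(Z([355,150],[360,437]),.05))
print("handle outer z.04/.02",loc(Z([22,290]),.04),loc(Z([28,290]),.02), "inner",loc(Z([120,290]),.04))
print("V tip z.032",loc([[447,125]],.032))
print("far end z.04",loc([[523,125]],.04),"corners",loc([[232,73],[522,79],[237,182],[519,180]],.04))
n=calibration=None
E
```

```text
pad ((485.5059509277344, -180.94642639160156), (42.223907470703125, 39.90910339355469), 44.37986755371094)
pad L/R edges [[-154.1   -0. ]
 [-112.5   -1.9]]
pad up/dn [[-133.1   20.2]
 [-134.7  -20.3]]
rib top back/front [[-109.8    1.3]
 [ -99.1    0.9]] rib back z26-32 [[-111.4    0.3]]
rib top ends [[-103.2   34.8]
 [-104.   -34.8]]
handle outer z.04/.02 [[-189.3    5. ]] [[-193.8    4.2]] inner [[-163.6    3.3]]
V tip z.032 [[65.   0.3]]
far end z.04 [[173.7   7.8]] corners [[-183.6   63.3]
 [ 169.9   67.2]
 [-185.4  -63.4]
 [ 175.4  -65.2]]
```

```bash
cat > geo.py <<'E'
import numpy as np
yaw=.767; ex=np.array([np.cos(yaw),np.sin(yaw)]); ey=np.array([-ex[1],ex[0]])
pad=np.array([.4855,-.1809])
def W(x,z,y=0.): p=pad+(x+.133)*ex+y*ey; return [p[0],p[1],z]
def L(p): d=np.array(p[:2])-pad; return np.round([(d@ex-.133)*1e3,d@ey*1e3,p[2]*1e3],2)
def F(s,b): f=np.array(s["force"])-b; return np.round([f[:2]@ex,f[:2]@ey,f[2]],2)
E
python3 - <<'E'
from cell import *
from h import *; from geo import *
move_pose(W(-.135,.12),[np.pi,0,yaw])
line_to(W(-.135,.044),feed=.08); sleep(.2)
c=calibration("wrist"); im=read_camera("wrist"); cv2.imwrite("pics/c_wrist.png",im[:,:,::-1])
cv2.imwrite("pics/c_side.png",cv2.resize(read_camera("side")[100:260,230:470][:,:,::-1],None,fx=3,fy=3))
s=sense();print(s["clock"],L(s["eef_pos"]),s["orientation"],F(s,0))
E
```

```text
5.825 [-1.3496e+02 -1.2000e-01  4.4250e+01] [ 3.14116288e+00 -1.39033790e-04  7.67003534e-01] [-0.26  0.71  0.24]
```

View pics/c_wrist.png

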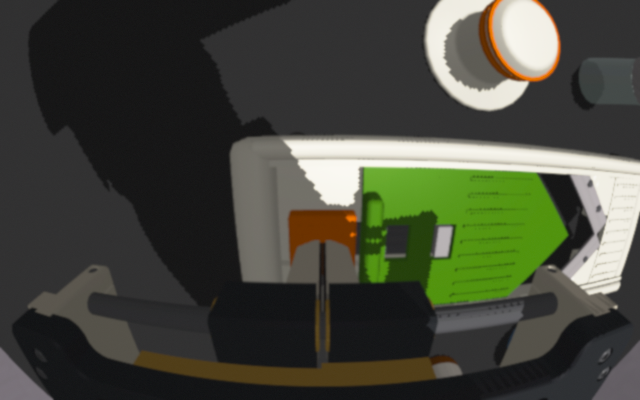

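View pics/c_side.png

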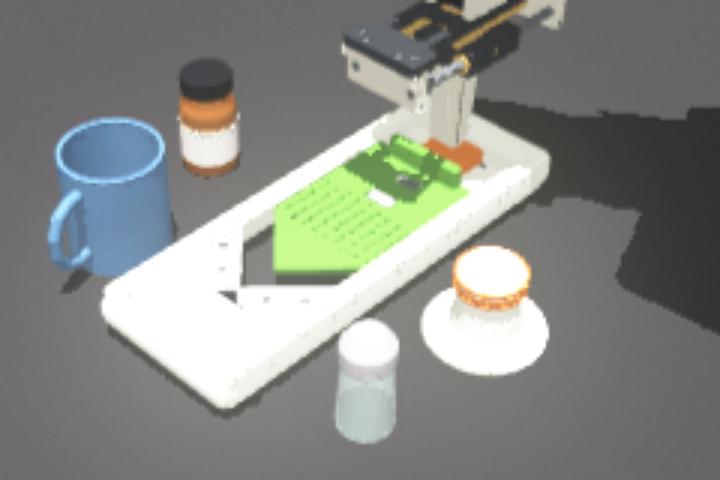

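The shut fingertips hang over the pad's middle, wrist pixel (322,242), clear of the rib at u≈375 and of the handle bar. Now I'll press.

```bash
python3 - <<'E'
from cell import *
from h import *; from geo import *
s=sense(); b=np.array(s["force"]); np.save("bias.npy",b)
for z in (.038,.034,.030,.0275,.0258):
    hit=line_to(W(-.135,z),feed=.04,max_force=10); sleep(.1)
    s=sense();print(z,hit,round(s["clock"],2),L(s["eef_pos"]),F(s,b))
    if hit: break
E
```

```text
0.038 False 6.22 [-1.350e+02  2.000e-02  3.792e+01] [ 0.14 -0.48 -0.53]
0.034 False 6.58 [-134.92   -0.23   34.15] [ 1.1  -1.58  1.76]
0.03 False 6.92 [-134.94   -0.17   30.09] [ 0.64 -1.21  2.93]
0.0275 False 7.28 [-134.93   -0.21   27.6 ] [ 0.09 -1.17  4.47]
0.0258 False 7.62 [-134.9    -0.17   25.95] [ 0.84 -2.38  4.55]
```

```bash
python3 - <<'E'
from cell import *
from h import *; from geo import *
b=np.load("bias.npy")
for x in np.arange(-.132,-.1155,.003):
    hit=line_to(W(x,.0256),feed=.03,max_force=9)
    s=sense();print(round(x,4),hit,round(s["clock"],2),L(s["eef_pos"]),F(s,b))
    if hit: break
sleep(.1)
s=sense();print(L(s["eef_pos"]),F(s,b))
cv2.imwrite("pics/d_wrist.png",read_camera("wrist")[:,:,::-1])
cv2.imwrite("pics/d_side.png",cv2.resize(read_camera("side")[100:260,230:470][:,:,::-1],None,fx=3,fy=3))
E
```

```text
-0.132 False 7.88 [-132.18    0.26   25.58] [ 0.25 -0.46  4.22]
-0.129 False 8.12 [-129.24    0.51   25.48] [-0.01 -0.44  4.82]
-0.126 False 8.38 [-126.24    0.6    25.47] [-0.41 -0.19  5.39]
-0.123 False 8.62 [-123.35    0.6    25.46] [-0.71 -0.32  5.07]
-0.12 False 8.88 [-120.4     0.6    25.45] [-1.21 -0.06  4.94]
-0.117 False 9.12 [-117.42    0.63   25.44] [-1.87 -1.11  5.16]
[-117.43    0.62   25.45] [-1.53  0.1   4.63]
```

View pics/d_wrist.png

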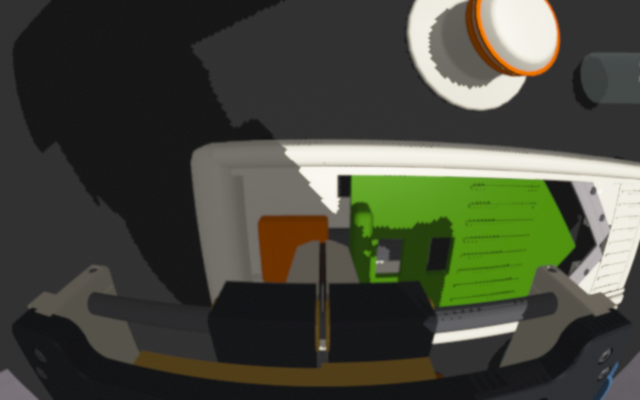

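View pics/d_side.png

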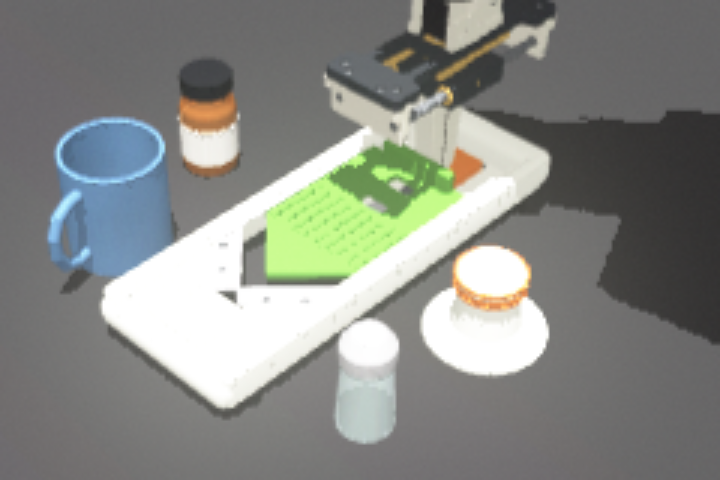

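The insert has moved about 8 mm: in the wrist view the rib has pulled away from the pad (328→352). The pad is still held down and the frame hasn't moved. Continuing.

```bash
python3 - <<'E'
from cell import *
from h import *; from geo import *
b=np.load("bias.npy")
for x in list(np.arange(-.112,-.0965,.005))+list(np.arange(-.096,-.0885,.001)):
    line_to(W(x,.0256),feed=.03,max_force=7); 
    if x>-.097: sleep(.12)
    f=[];
    s=sense(); F0=F(s,b)
    print(round(x,4),round(s["clock"],2),L(s["eef_pos"]),F0)
    if F0[0]<-5: break
cv2.imwrite("pics/e_wrist.png",read_camera("wrist")[:,:,::-1])
cv2.imwrite("pics/e_side.png",cv2.resize(read_camera("side")[100:260,230:470][:,:,::-1],None,fx=3,fy=3))
E
```

```text
-0.112 9.64 [-112.4     0.64   25.44] [-0.59  0.05  4.73]
-0.107 9.96 [-107.1     0.52   25.43] [1.76 1.2  4.22]
-0.102 10.28 [-101.96    0.22   25.3 ] [ 0.63 -0.33 -0.05]
-0.097 10.71 [-9.685e+01 -9.000e-02  2.562e+01] [ 0.13  0.33 -0.12]
-0.096 11.07 [-9.598e+01 -4.000e-02  2.560e+01] [-0.44 -0.53  0.22]
-0.095 11.44 [-9.498e+01 -2.000e-02  2.560e+01] [ 0.27 -1.48 -0.07]
-0.094 11.81 [-9.394e+01 -2.000e-02  2.562e+01] [-0.11 -0.21  0.19]
-0.093 12.18 [-9.296e+01  2.000e-02  2.559e+01] [ 0.81 -0.58 -0.41]
-0.092 12.54 [-9.222e+01  6.000e-02  2.558e+01] [-4.58 -0.94  1.72]
-0.091 12.91 [-91.39   0.12  25.57] [-6.44 -1.86  1.97]
```

View pics/e_wrist.png

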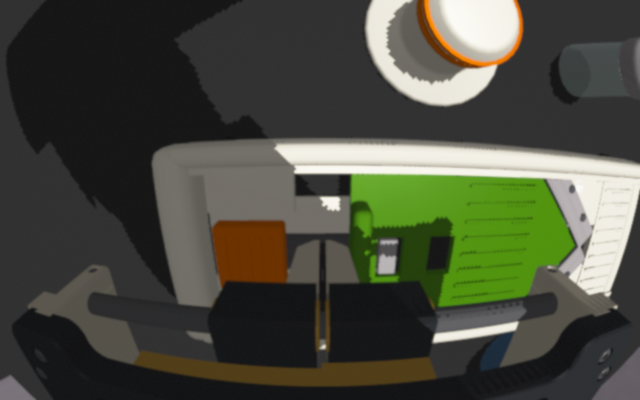

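View pics/e_side.png

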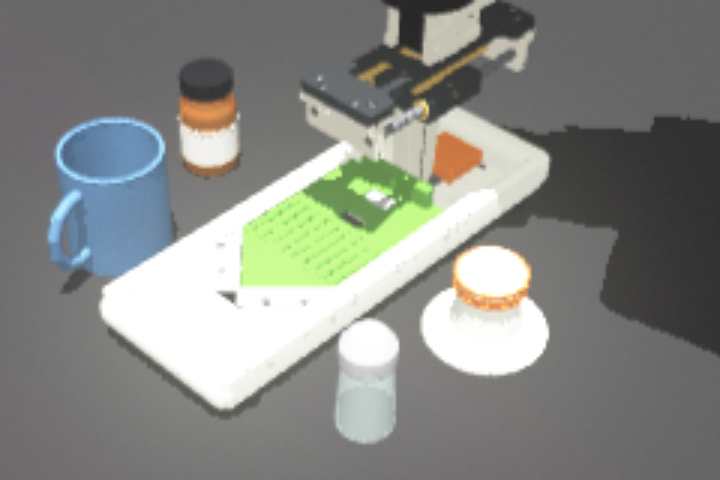

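The force jumped at x ≈ -92 mm: the insert is on its stop, with its nose against the V. I'll back off 1.5 mm, which is still clear of the pad, go straight up, then look.

```bash
python3 - <<'E'
from cell import *
from h import *; from geo import *
b=np.load("bias.npy")
line_to(W(-.0932,.0258),feed=.03); s=sense(); print(L(s["eef_pos"]),F(s,b))
line_to(W(-.0932,.12),feed=.08)
p=np.array([.577,-.09])-.08*ex-.07*ey
move_pose([p[0],p[1],.22],[np.pi,0,yaw]); sleep(.3)
c=calibration("wrist"); im=read_camera("wrist"); cv2.imwrite("pics/f_wrist.png",im[:,:,::-1])
np.save("f_cal.npy",c,allow_pickle=True)
cv2.imwrite("pics/f_side.png",cv2.resize(read_camera("side")[100:260,230:470][:,:,::-1],None,fx=3,fy=3))
from m2 import rep
rep(im,c); s=sense(); print(s["clock"],F(s,b))
E
```

```text
[-92.99   0.    25.84] [-1.12 -1.2  -0.47]
pad ((485.862548828125, -180.3921356201172), (41.08955383300781, 39.8302001953125), 42.76943588256836)
15.5417 [ 0.1  -0.72 -0.04]
```

View pics/f_wrist.png

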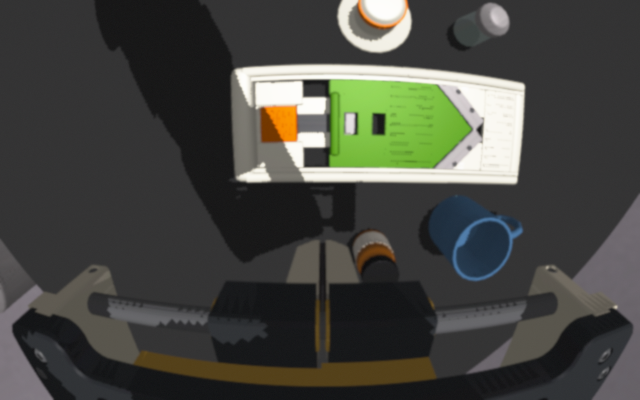

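View pics/f_side.png

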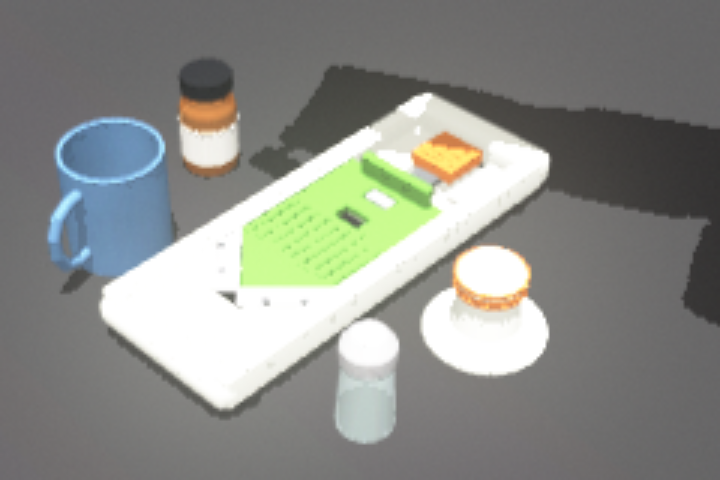

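```bash
python3 - <<'E'
from h import *
from cell import calibration, read_camera
a=cv2.imread("pics/b_wrist.png")[80:170,240:400]; f=cv2.imread("pics/f_wrist.png")[80:170,240:400]
s0=cv2.imread("pics/a_side.png")[125:185,340:420]; s1=read_camera("side")[:,:,::-1]; cv2.imwrite("pics/g_side.png",s1); s1=s1[125:185,340:420]
r=lambda i,k:cv2.resize(i,None,fx=k,fy=k,interpolation=0)
top=np.hstack([r(a,2.5),r(f,2.5)]); bot=cv2.resize(np.hstack([r(s0,5),r(s1,5)]),(800,300))
cv2.imwrite("pics/g_cmp.png",np.vstack([top,bot]))
# pad top height by two views: back-left corners
c=np.load("f_cal.npy",allow_pickle=True).item(); cs=calibration("side")
c0=np.load("b_cal.npy",allow_pickle=True).item()
for nm,cal,z in(("start",c0,0),("end",c,0)):
    im=cv2.imread("pics/b_wrist.png" if nm=="start" else "pics/f_wrist.png")[:,:,::-1].copy()
    o=mask(im,(5,150,60),(22,255,255)); o[200:]=0;o[:60]=0;o[:,:200]=0;o[:,340:]=0
    k=big(o)[:,0]; print(nm,cv2.boxPoints(cv2.minAreaRect(k)).round(1).tolist())
E
```

```text
start [[259.3999938964844, 108.5], [296.3999938964844, 106.69999694824219], [298.1000061035156, 141.8000030517578], [261.0, 143.60000610351562]]
end [[261.0, 106.0], [297.0, 106.0], [297.0, 141.0], [261.0, 141.0]]
```

View pics/g_cmp.png

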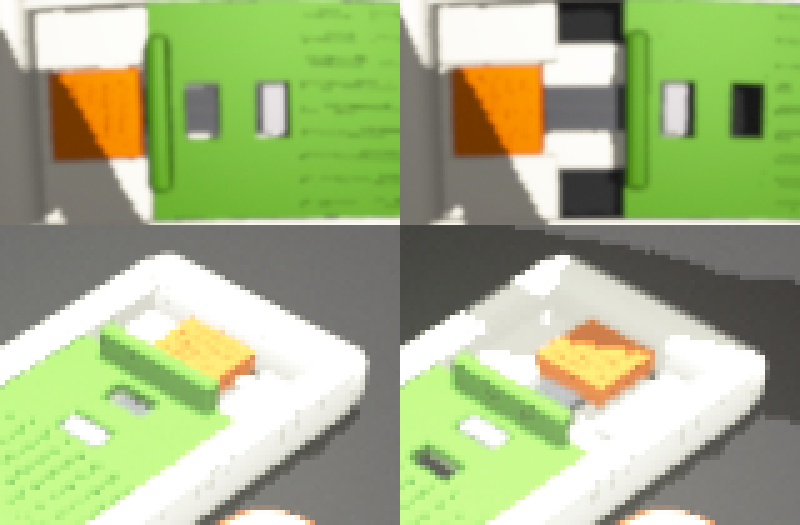

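The side crop puts the pad's right corner at (253,355) at the start and (253,352) now, so the pad is back up. The bright nib now fills the rear window and the frame hasn't moved. Handing in.

```bash
python3 - <<'E'
from cell import *
print(sense()["clock"]); print(hand_in())
E
```

```text
15.5917
the job is handed in; nothing more can be done
None
```

The slicer's insert is home at the V blade and locked. I handed the job in at 15.6 s with the arm raised clear and touching nothing.

**What I did:**
1. I shut the fingers and pressed the lock pad down about 10 mm. The force was about 4.5–5 N, as the spring figures predict.
2. Still holding the pad down, I slid the fingertip forward and pushed the thumb rib until the force jumped to about 6 N, which is the solid stop.
3. I backed off 1.5 mm, lifted straight up and looked again.

**Last checks:**
- **Insert:** its nose sits in the V blade.
- **Lock:** the nib now fills the rear window. In the side view the pad's corner is back within a pixel of its starting position, so the pad is up.
- **Surroundings:** the frame, guard, shaker, jar and mug look to be where they were.

**Less certain:**
- **Pad hold:** the fingertip slid off the pad's edge after roughly 20 mm of insert travel. By then the insert was well past the 6 mm at which it keeps the nib down itself.
- **Pad height:** the pad's size in the wrist view was too coarse to show its height. I judged that from the side view and the nib, and did not try pushing the insert back to test the lock.

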